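# Clamp a board tray in the inspection fixture

## Task

Push the tray with the circuit board along its channel until it is fully home against the end stop, then push the clamp's red lever over and down past its dead point until it snaps into lock, with the rubber foot pressing on the tray. Do it by pushing only: the tray must never be lifted or tipped, and the bottle, jar, cup and tweezers around the fixture must stay where they are.

Things in the scene. Friction and masses are not known exactly. Their poses are not given: they have to be found in the camera images.
- fixture: Fixed clamping fixture: grey base plate 12 mm thick on the bench. Origin at bench level under the middle of the tray channel's width; plate covers x -125 to +105, y -65 to +125 mm. Its +x is the way the tray slides home, roughly away from the robot; +y points from channel to clamp; z up. Steel rails 6 mm high either side guide the tray along x (1.5 mm play each side); channel open towards -x.
- tray_center (a point): Centre of the loose board tray: dark steel plate 130 mm (along the channel) by 80 mm by 10 mm thick, about 0.18 kg, with a green circuit board on top. It lies on the fixture plate, underside 12 mm and top 22 mm above the bench. It starts 15 to 40 mm short of home.
- tray_rear (a point): Middle of the tray's rear edge face (the face to push; 80 mm wide, 10 mm high), at half its height, 17 mm above the bench.
- tray_home (a point): Point fixed on the fixture where tray_center comes to be when the tray is home, its front edge against the steel end stop (12 mm high, at fixture x = +75 mm). It lies at fixture x = +10 mm, y = 0, 17 mm above the bench.
- lever_pivot (a point): Pivot axis of the toggle clamp's lever and arm, 52 mm above the bench, at x = +50, y = +85 mm of the fixture, in a steel bracket whose top is 60 mm above the bench. The axis runs along the fixture's x, so the lever swings in the fixture's y-z plane.
- lever_grip (a point): Point on the lever's axis, 90 mm out from the pivot, in the red grip: a round bar of 18 mm diameter from 53 to 125 mm from the pivot. Open, the lever stands up, 70 degrees above level, leaning to the fixture's +y; locked, it lies 5 degrees above level, pointing to +y.
- clamp_lever (a joint): Angle of the red lever, rad: 0 = open (standing up, held by a return spring), grows as it is swung over and down to the fixture's +y. Dead point at about 0.85, locked at its stop at 1.134. Let go before the dead point it springs back open; past it, it snaps to the stop and stays. Pushing takes up to about 8 N at the grip, most at the start.
- spindle: Rubber-tipped steel spindle (foot 16 mm diameter) on the clamp's arm, 60 mm from the pivot towards the fixture's -y, coupled to the lever. Origin on the arm's axis, 34 mm above the foot's end when closed. Lever open: the foot hangs about 80 mm above the bench over the channel; locked: it is sprung onto the tray's top with about 2 N.
- bottle_mid (a point): Bystander: small amber dropper bottle with black cap, 28 mm diameter, 62 mm tall; the point is at its middle, half-way up. Loose on the bench; to be left where it is.
- jar_mid (a point): Bystander: small white jar with blue lid, 40 mm diameter, 45 mm tall; the point is at its middle, half-way up. Loose on the bench; to be left where it is.
- cup_mid (a point): Bystander: open yellow plastic cup, 52 mm diameter, 50 mm tall; the point is at its middle, half-way up. Loose on the bench; to be left where it is.
- tweezers_mid (a point): Bystander: steel tweezers lying flat, 120 mm long, 10 mm high; the point is at its middle, half-way up. Loose on the bench; to be left where it is.
- tray: The same tray; origin at the centre of its underside, axes as the fixture's.
Not all that is in view belongs to the job. Of the things that look like the tray, the largest one is meant.

How it is judged:
By the outcome, as a careful person would: the job done as asked, in the order asked, and still so for the second after the job is handed in, with the robot touching nothing.
It also fails if it takes over 48 s, if anything falls off the work surface, if the arm or the gripper's body presses on something with over 40 N, if the wrist force passes 120 N, or if a joint passes its speed limit or range.

## Robot

A 6-joint arm with a two-finger parallel gripper is mounted at the origin on the work surface. World frame = base frame: x ahead of the robot, y to its left, z up, the work surface at z = 0. Lengths are in mm, angles in rad, forces in N, time in s.
With the tool pointing down it reaches from about 275 to 825 mm from the base axis. Payload 4.9 kg.
Tool frame: the origin (TCP) lies at the very end of the fingers, on their centre line; the grasp point (between the pads) lies 19 mm behind it; z points along the fingers, y is the direction in which the jaws open and shut (so a half turn about z gives the same grasp; the last joint's range is limited). The gripper opens to 85 mm and grips with 20 to 120 N. Pads are 22 mm wide; open, the fingers measure 114 mm over their backs; the gripper's body (76 mm by 85 mm) begins 54 mm behind the grasp point. The pads swing forward as they close: fully open they stand 13 mm farther back than shut.
Start: joints at [-1.396, 0.326, -0.193, 1.052, 0, 1.437], TCP at [167.166, -523.998, 231.281] pointing down, gripper open.
Joint ranges: [-2.65, 2.65], [-0.97, 1.79], [-1.3, 1.35], [-1.93, 2.1], [-1.47, 1.37], [-3.14, 3.14]. Speed limits (rad/s): [2.57, 2.57, 3.14, 3.14, 3.14, 3.14].

## Interface

Orientations are given as [roll, pitch, yaw] about the fixed x, y, z axes, in that order (R = Rz(yaw) Ry(pitch) Rx(roll)).
In Python, from bench import bot, solve_ik, imaging gives the robot as it stands. Calls block until the motion is done:
- bot.move_ptp(position, orientation): joint-space move of the TCP to a pose.
- bot.movel(position, rot=None, max_speed=150, threshold=None): straight line of the TCP; rot=None keeps the orientation; max_speed is the mean speed in mm/s. With threshold (N) it stops when the force on the tool has changed by that much, and returns True; else False.
- bot.move_j(angles): joint-space move.
- bot.grip(opening, effort=None): opening from 0.0 (shut) to 1.0 (fully open); effort is the grip in N (None keeps the last); returns when the fingers have stopped.
- bot.dwell(seconds).
- solve_ik(position, orientation): joint angles nearest the present ones, or None.
- bot.get_state(): the state.
- imaging.capture(name): name is "scene" or "side" or "wrist"; returns the picture (384x512x3 uint8, blue, green, red); there is no depth.
- imaging.camera_model(name): a dict with "K" (3x3 intrinsics, pixels), "position" and "rotation" of the camera in the world. Camera axes: x right, y up, looking along -z (the intrinsics and any distortion apply to the point x, -y, -z); pixel columns grow to the right and rows downward; lengths in mm; the calibration is good to about 2 mm. A picture is of the moment at which its call begins: read the wrist's pose just before it. camera_model takes no time and is no camera call; for the wrist camera it gives the pose at the moment of the call.
A pose or a line that the arm cannot do raises bot.IKError and nothing moves.
- bot.sign_off(): hands the job in, once; it reports no verdict.
The state is a dict: "t": time; "qpos": joint angles; "joint_velocities": joint speeds; "effort": joint torques, N m; "tcp_pos": TCP position; "orientation": TCP orientation; "contact_force": force on the tool from outside, world axes, zero at the start; "wrist_torque": the same for the moment, N m; "opening": opening from 0.0 (shut) to 1.0 (fully open).
Only numpy, scipy, OpenCV 4.12 (cv2) and the standard library are available. Lean on these libraries where they do the work, as an engineer would, in place of code of your own. Each camera call takes 0.05 s, during which the arm holds its last target.

## Working session

There is one attempt and no reset: what is moved stays moved. The work goes in short steps, each a Python script; the robot and the scene stay as the last script left them, time stands still between calls to the robot, and variables do not carry over. Pictures are saved under pics/ and viewed, and the job is handed in when it is done.

```bash
ls; mkdir -p pics; python3 - <<'E'
from bench import bot, solve_ik, imaging
import cv2
s=bot.get_state(); print(s['t'],s['tcp_pos'],s['orientation'])
for n in ("scene","side","wrist"):
    m=imaging.camera_model(n); print(n,m)
    cv2.imwrite(f"pics/{n}0.png",imaging.capture(n))
print(bot.get_state()['t'])
E
```

```text
pics
0.0 [ 167.06264475 -523.3994286   230.50715623] [-3.13989101e+00 -2.36489865e-04  3.08787596e-01]
scene {'K': array([[370.4897327 ,   0.        , 263.21617448],
       [  0.        , 370.4897327 , 188.04939319],
       [  0.        ,   0.        ,   1.        ]]), 'position': array([1043.44301431,  144.09941409,  636.73551556]), 'rotation': array([0.75433828, 0.00940549, 1.99137331])}
side {'K': array([[495.32965513,   0.        , 255.39629051],
       [  0.        , 495.32965513, 188.10120689],
       [  0.        ,   0.        ,   1.        ]]), 'position': array([ 458.22416134, -873.84780008,  890.62202705]), 'rotation': array([ 0.80717433, -0.0160934 , -0.11346194])}
wrist {'K': array([[285.61569292,   0.        , 260.3430926 ],
       [  0.        , 285.61569292, 187.43392269],
       [  0.        ,   0.        ,   1.        ]]), 'position': array([ 242.61531329, -499.72922368,  374.72755297]), 'rotation': array([-0.31093315,  0.00177649, -1.26245534])}
0.15
```

View pics/scene0.png

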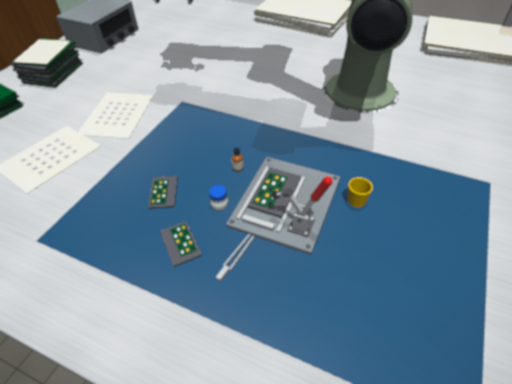

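View pics/side0.png

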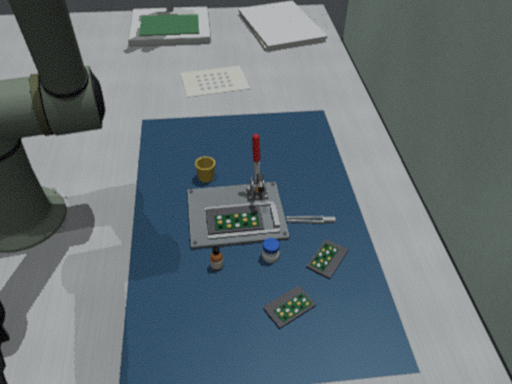

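View pics/wrist0.png

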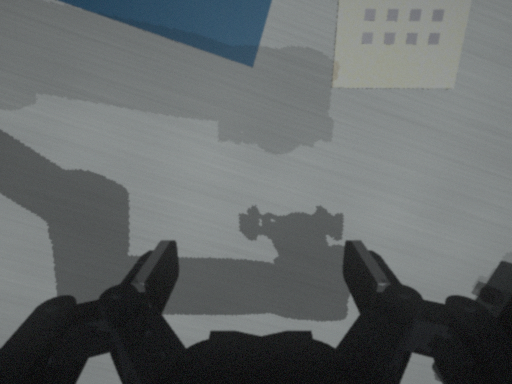

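```bash
cat > h.py <<'E'
import numpy as np, cv2
from scipy.spatial.transform import Rotation as R
from bench import bot, solve_ik, imaging
def ray(m,uv):
    uv=np.atleast_2d(np.asarray(uv,float)); K=m['K']
    d=np.c_[(uv[:,0]-K[0,2])/K[0,0],-(uv[:,1]-K[1,2])/K[1,1],-np.ones(len(uv))]
    return m['position'],R.from_euler('xyz',m['rotation']).apply(d)
def plane(m,uv,z):
    o,d=ray(m,uv); return o+d*((z-o[2])/d[:,2])[:,None]
def proj(m,P):
    p=R.from_euler('xyz',m['rotation']).inv().apply(np.atleast_2d(P)-m['position']); K=m['K']
    return np.c_[K[0,2]+K[0,0]*p[:,0]/-p[:,2],K[1,2]-K[1,1]*p[:,1]/-p[:,2]]
def tri(ms,uvs):
    A=np.zeros((3,3));b=np.zeros(3)
    for m,uv in zip(ms,uvs):
        o,d=ray(m,uv);d=d[0]/np.linalg.norm(d[0]);M=np.eye(3)-np.outer(d,d);A+=M;b+=M@o
    return np.linalg.solve(A,b)
E
python3 - <<'E'
import cv2
s=cv2.imread('pics/scene0.png')[135:285,140:390]; cv2.imwrite('pics/sc.png',cv2.resize(s,None,fx=3.2,fy=3.2,interpolation=cv2.INTER_CUBIC))
s=cv2.imread('pics/side0.png')[125:275,170:350]; cv2.imwrite('pics/sd.png',cv2.resize(s,None,fx=4,fy=4,interpolation=cv2.INTER_CUBIC))
E
```

```text
(no output)
```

View pics/sc.png

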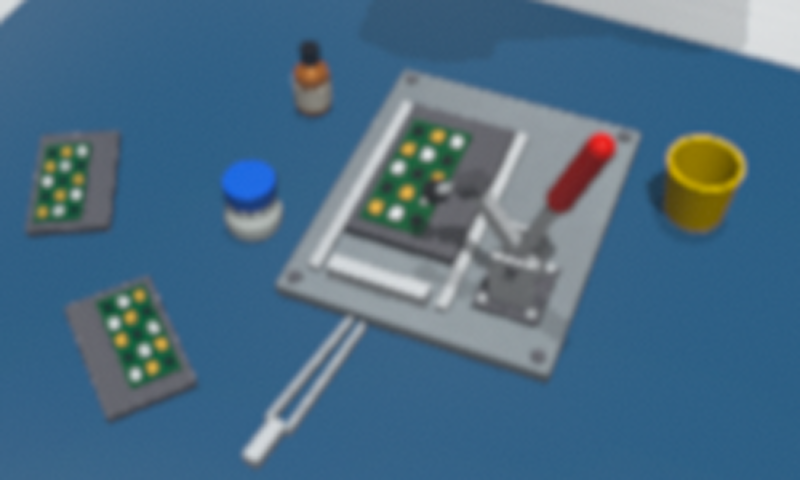

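View pics/sd.png

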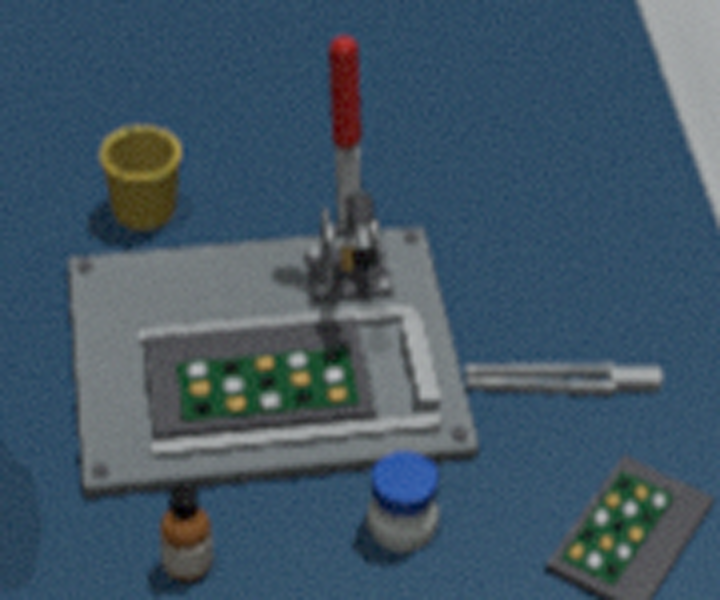

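```bash
cat > fit.py <<'E'
from h import *
F=np.array([[-125,-65],[-125,125],[105,125],[105,-65]],float)
sc=np.array([[406,70],[640,132],[547,376],[277,288]])/3.2+[140,135]
sd=np.array([[86,488],[69,258],[426,230],[477,453]])/4+[170,125]
def rigid(W):
    a=F.mean(0);b=W.mean(0);H=(F-a).T@(W-b);th=np.arctan2(H[0,1]-H[1,0],H[0,0]+H[1,1])
    r=np.array([[np.cos(th),-np.sin(th)],[np.sin(th),np.cos(th)]]);t=b-r@a
    return th,t,np.round(W-(F@r.T+t),1)
if __name__=="__main__":
    ms,md=imaging.camera_model('scene'),imaging.camera_model('side')
    A=plane(ms,sc,12)[:,:2];B=plane(md,sd,12)[:,:2]
    for W in (A,B,(A+B)/2): print(rigid(W))
    th,t,_=rigid((A+B)/2)
    c,s=np.cos(th),np.sin(th)
    def inF(p): return np.array([[c,s],[-s,c]])@(np.asarray(p)[:2]-t)
    # tray top corners in side: rear (145,336),(153,440) front (361,~320) (373,418)
    q=np.array([[145,336],[153,438],[373,417]])/4+[170,125]
    for p in plane(md,q,22): print('tray side',inF(p))
    q=np.array([[412,103],[520,128],[345,232],[450,262]])/3.2+[140,135]
    for p in plane(ms,q,22): print('tray scene',inF(p))
    tip=tri([ms,md],[np.array([600,145])/3.2+[140,135],np.array([344,44])/4+[170,125]]);print('tip',tip,inF(tip))
    for n,z,u in (('bottle',62,(185,492)),('jar',45,(405,475)),('cup',50,(142,148)),('tweez',5,(560,376))):
        p=plane(md,np.array(u)/4+[170,125],z)[0];print(n,p,inF(p))
    print(s,c)
E
python3 fit.py
```

```text
(np.float64(0.0336926585567241), array([531.26980276, -68.74482633]), array([[-0.4,  1.5],
       [-0.5, -1.3],
       [ 0.3, -2.1],
       [ 0.6,  1.9]]))
(np.float64(0.019506817517329904), array([530.75747381, -74.85363432]), array([[ 2.4,  0.2],
       [-0.7,  0.5],
       [-0.1, -0. ],
       [-1.6, -0.7]]))
(np.float64(0.026594916825111704), array([531.01376651, -71.80003005]), array([[ 1. ,  0.9],
       [-0.6, -0.4],
       [ 0.1, -1.1],
       [-0.5,  0.6]]))
tray side [-82.0443576   38.87150178]
tray side [-83.06580515 -43.05051224]
tray side [ 45.23539932 -43.04754978]
tray scene [-81.78451369 -38.99525248]
tray scene [-86.83904667  44.54800757]
tray scene [ 52.83038963 -33.65860835]
tray scene [50.34430312 41.51023618]
tip [577.42517607  56.10291598 164.89668344] [ 49.79616462 126.6235544 ]
bottle [ 464.86884408 -191.74491945   62.        ] [ -69.31108034 -118.14356267]
jar [ 586.51866272 -177.85064508   45.        ] [  52.66519353 -107.48908709]
cup [453.45448117 106.78258593  50.        ] [-72.78302855 180.58190449]
tweez [697.11535358 -77.08964737   5.        ] [165.90218921  -9.70468395]
0.026591781884627946 0.9996463760431488
```

```bash
cat >> h.py <<'E'
TH=0.0245; T0=np.array([531.0,-72.5])
def W(x,y,z):
    c,s=np.cos(TH),np.sin(TH); return [T0[0]+c*x-s*y,T0[1]+s*x+c*y,z]
def inF(p):
    c,s=np.cos(TH),np.sin(TH); return np.array([[c,s],[-s,c]])@(np.asarray(p)[:2]-T0)
ORI=[np.pi,0,TH+np.pi/2]
def st(tag=''):
    s=bot.get_state(); print(tag,'t%.2f'%s['t'],'F',np.round(inF(s['tcp_pos']),1),'z%.1f'%s['tcp_pos'][2],'f',np.round(s['contact_force'],1),'op%.2f'%s['opening'])
E
python3 - <<'E'
from h import *
for p in [(-125,0,120),(-125,0,16),(-60,0,16),(50,100,220),(50,160,60)]:
    print(p,np.round(solve_ik(W(*p),ORI),2))
bot.grip(0.0,60); st()
bot.move_ptp(W(-120,0,120),ORI); st()
m=imaging.camera_model('wrist'); cv2.imwrite('pics/wrist1.png',imaging.capture('wrist')); print(m['position'],m['rotation'])
E
```

```text
(-125, 0, 120) [-0.36  0.2  -0.69  0.68  0.    1.18]
(-125, 0, 16) [-0.36  0.38 -0.8   0.39  0.    1.18]
(-60, 0, 16) [-0.31  0.46 -0.64  0.46  0.    1.24]
(50, 100, 220) [-0.08  0.39 -0.13  1.05  0.    1.47]
(50, 160, 60) [ 0.03  0.55 -0.32  0.7   0.    1.57]
 t0.92 F [-374.8 -442.5] z231.3 f [0.4 0.3 0.6] op-0.00
 t2.81 F [-119.5   -0.8] z120.3 f [-0.1 -0.2 -0.3] op-0.01
[410.23777677   2.46223834 264.34102716] [-0.31189725 -0.00125742  0.0227596 ]
```

View pics/wrist1.png

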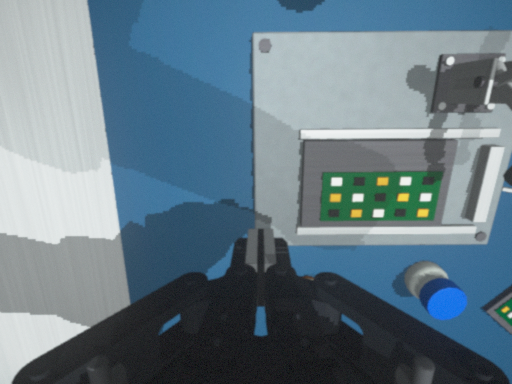

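The wrist view shows the plate's left (rear) edge at column 253, from row 33. The tray runs from about (302,139) to (455,228), and the end stop is at about (487,184). I'll use this to refine the fixture pose and the gap.

```bash
python3 - <<'E'
from h import *
m=imaging.camera_model('wrist')
im=cv2.imread('pics/wrist1.png')[10:260,240:512]; cv2.imwrite('pics/w1c.png',cv2.resize(im,None,fx=2.35,fy=2.35,interpolation=cv2.INTER_CUBIC))
f=lambda uv,z:[inF(p).round(1).tolist() for p in plane(m,uv,z)]
print('plate (-125,125) , rear edge, front-right',f([[253,33],[254,200],[491,244]],12))
print('tray rear/front top',f([[303,139],[302,225],[455,139],[446,225]],22))
print('stop rear face top',f([[485,147],[470,219]],24))
print('rails',f([[300,130],[297,235],[500,130],[475,235]],18))
E
```

```text
plate (-125,125) , rear edge, front-right [[-124.3, 124.8], [-124.8, -15.9], [110.0, -63.0]]
tray rear/front top [[-82.6, 42.6], [-80.1, -37.1], [46.0, 42.4], [54.1, -37.5]]
stop rear face top [[71.4, 35.9], [73.5, -30.5]]
rails [[-84.9, 49.7], [-83.8, -49.5], [85.5, 49.3], [86.9, -50.0]]
```

View pics/w1c.png

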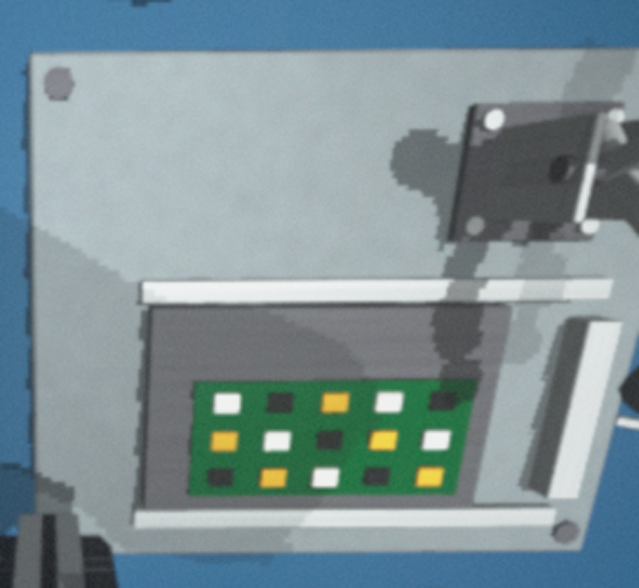

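```bash
python3 - <<'E'
from h import *
bot.movel(W(-120,0,30),max_speed=120); st()
print(bot.movel(W(-120,0,16),max_speed=40,threshold=8)); st()
print(bot.movel(W(-100,0,16),max_speed=40,threshold=8)); st('pre')
print(bot.movel(W(-80,0,16),max_speed=25,threshold=10)); st('mid')
cv2.imwrite('pics/wrist2.png',imaging.capture('wrist'));cv2.imwrite('pics/side2.png',imaging.capture('side'))
E
```

```text
t3.76 F [-119.6   -0.3] z30.4 f [0.  0.3 0.6] op0.00
False
 t4.26 F [-1.202e+02  1.000e-01] z15.8 f [0.2 0.2 0.2] op0.00
False
pre t4.91 F [-1.002e+02  1.000e-01] z15.9 f [ 0.5 -0.1  0.6] op-0.00
False
mid t5.86 F [-79.9   0.1] z15.9 f [-2.  -0.6 -0.7] op-0.00
```

View pics/wrist2.png

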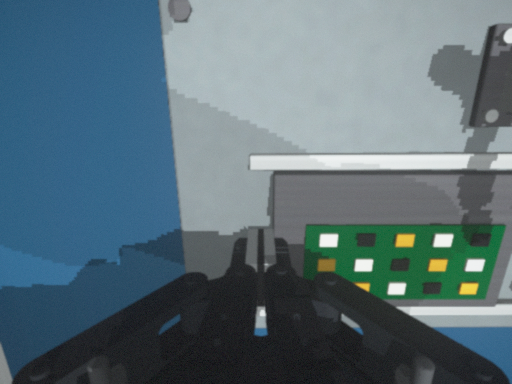

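The fingers are on the tray's rear face at column 273 and the tray is sliding, with about 2 N of resistance. I'll keep pushing to the stop.

```bash
python3 - <<'E'
from h import *
print(bot.movel(W(-60,0,16),max_speed=20,threshold=10)); st('stop')
bot.dwell(0.2); st()
m=imaging.camera_model('wrist'); im=imaging.capture('wrist'); cv2.imwrite('pics/wrist3.png',im);np.save('pics/m3.npy',m,allow_pickle=True)
im=imaging.capture('side'); cv2.imwrite('pics/side3.png',cv2.resize(im[125:275,170:350],None,fx=4,fy=4,interpolation=cv2.INTER_CUBIC))
E
```

```text
False
stop t7.11 F [-62.1  -0. ] z15.8 f [-6.6 -1.   4.2] op0.00
 t7.31 F [-62.1  -0. ] z15.7 f [-6.4 -0.7  4.6] op0.00
```

View pics/wrist3.png

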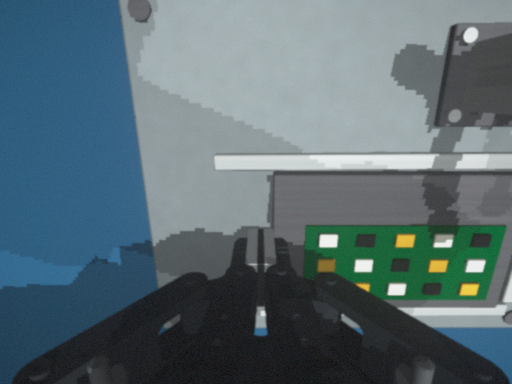

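View pics/side3.png

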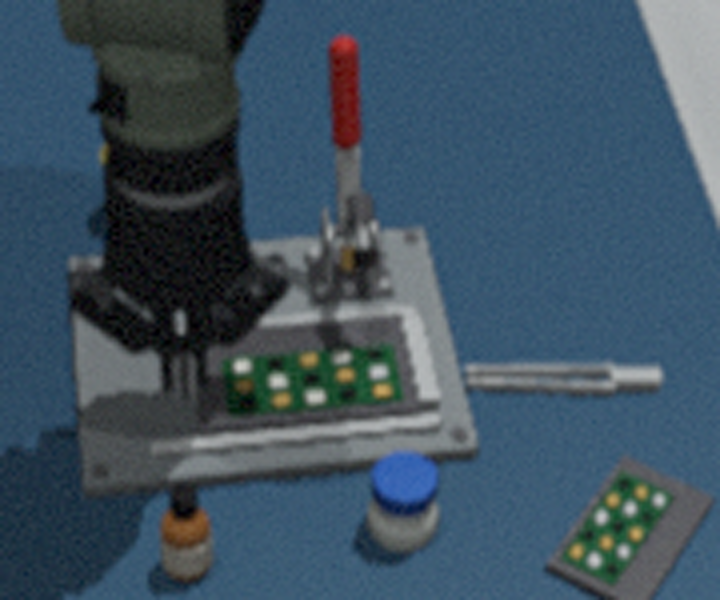

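```bash
python3 - <<'E'
from h import *
print(bot.movel(W(-57,0,16),max_speed=15,threshold=15)); st('press')
s=bot.get_state();p=W(-57,0,16)
bot.movel(W(-66,0,16),max_speed=30); st('back')
bot.movel(W(-85,0,16),max_speed=60)
bot.movel(W(-85,0,120),max_speed=150); st()
m=imaging.camera_model('wrist'); im=imaging.capture('wrist'); cv2.imwrite('pics/wrist4.png',im);np.save('pics/m4.npy',m,allow_pickle=True)
E
```

```text
False
press t7.76 F [-61.9   0. ] z15.6 f [-12.4  -2.4  11.8] op0.00
back t8.21 F [-65.2  -0.1] z16.2 f [ 0.9 -0.9  0.4] op-0.00
 t9.52 F [-85.4   0.2] z119.5 f [-0.1  0.5  0.3] op-0.00
```

View pics/wrist4.png

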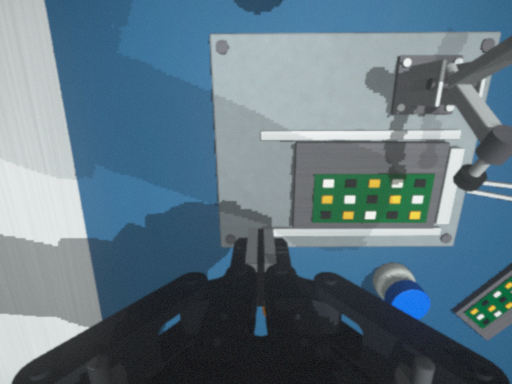

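The tray is home: the finger only moved 0.2 mm when the push force doubled, and no gap shows at the stop (column about 449). Next is the lever.

```bash
python3 - <<'E'
from h import *
bot.movel(W(-85,0,225),max_speed=200)
bot.movel(W(50,86,225),max_speed=200)
print(bot.movel(W(50,86,141),max_speed=80,threshold=5)); st('down')
print(bot.movel(W(50,101,141),max_speed=20,threshold=3)); st('touch')
im=imaging.capture('side'); cv2.imwrite('pics/side5.png',cv2.resize(im[85:275,170:380],None,fx=3,fy=3,interpolation=cv2.INTER_CUBIC))
im=imaging.capture('scene'); cv2.imwrite('pics/scene5.png',cv2.resize(im[105:285,140:390],None,fx=3,fy=3,interpolation=cv2.INTER_CUBIC))
E
```

```text
False
down t12.39 F [50.5 86. ] z141.6 f [ 0.2 -1.3 -0.3] op0.00
True
touch t13.12 F [49.8 99.9] z140.7 f [-0.1 -1.8  0.9] op0.00
```

View pics/side5.png

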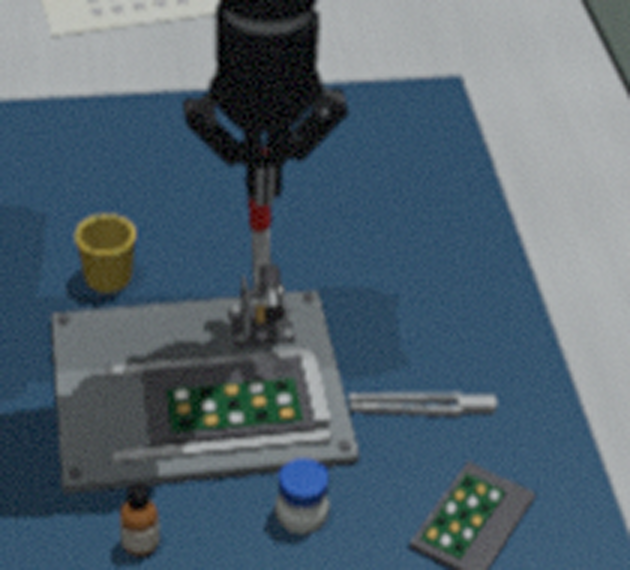

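View pics/scene5.png

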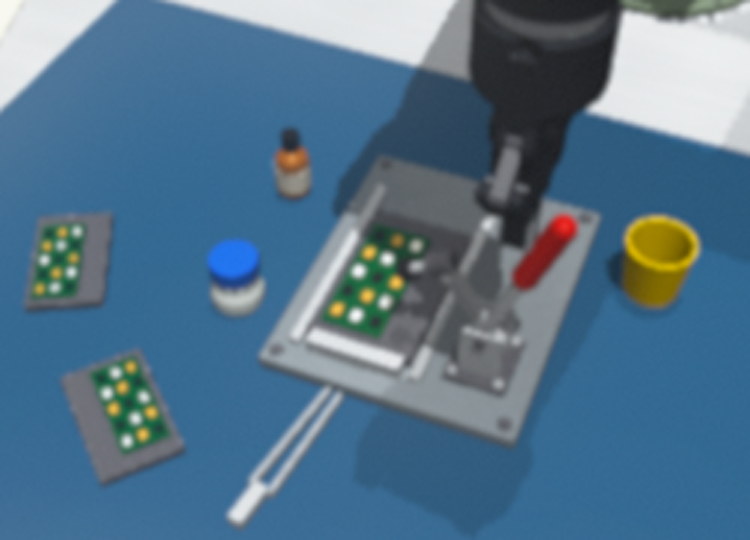

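Contact shows on the red grip's inner face (the fingers are at about (262,180) in the side crop), with nothing else nearby. Next I'll sweep the lever along its arc.

```bash
python3 - <<'E'
from h import *
def P(a,pen,L=91,d=7.8):
    a=np.radians(a);h=9-pen
    return W(50,85+L*np.cos(a)-h*np.sin(a)-d,52+L*np.sin(a)+h*np.cos(a))
for a in np.linspace(63,5,9):
    r=bot.movel(P(a,2.5 if a>6 else 1.5),max_speed=45,threshold=25); st('%.0f %s'%(a,r))
    if r: break
im=imaging.capture('side'); cv2.imwrite('pics/side6.png',cv2.resize(im[85:275,170:380],None,fx=3,fy=3,interpolation=cv2.INTER_CUBIC))
im=imaging.capture('scene'); cv2.imwrite('pics/scene6.png',cv2.resize(im[105:285,140:390],None,fx=3,fy=3,interpolation=cv2.INTER_CUBIC))
E
```

```text
63 False t13.66 F [ 50.1 111.6] z136.3 f [-1.1 -5.2  4.7] op0.00
56 False t14.07 F [ 50.  122.5] z131.1 f [-1.5 -4.1  3.9] op-0.00
48 False t14.47 F [ 50.  132.5] z124.5 f [-0.2 -2.9  4.6] op0.00
41 False t14.88 F [ 49.9 141.5] z116.9 f [-0.1 -2.3  3.2] op-0.00
34 False t15.29 F [ 49.9 149.3] z108.1 f [-1.4 -0.1  1.7] op0.00
27 False t15.70 F [ 49.6 155.8] z98.1 f [ 0.2  0.2 -0.2] op-0.00
20 False t16.11 F [ 49.7 161. ] z88.1 f [ 0.9 -0.6 -0.9] op0.00
12 False t16.52 F [ 49.7 164.8] z77.2 f [ 0.3 -0.2 -0.6] op0.00
5 False t16.90 F [ 51.  166.9] z68.5 f [-1.6 -0.4  9.3] op-0.00
```

View pics/side6.png

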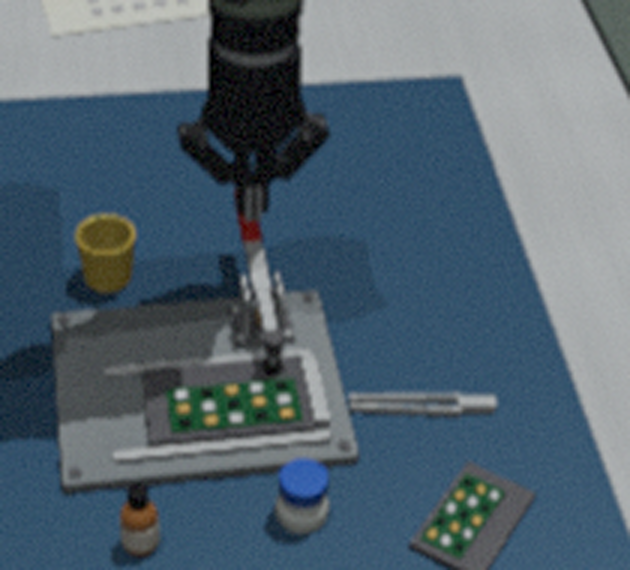

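View pics/scene6.png

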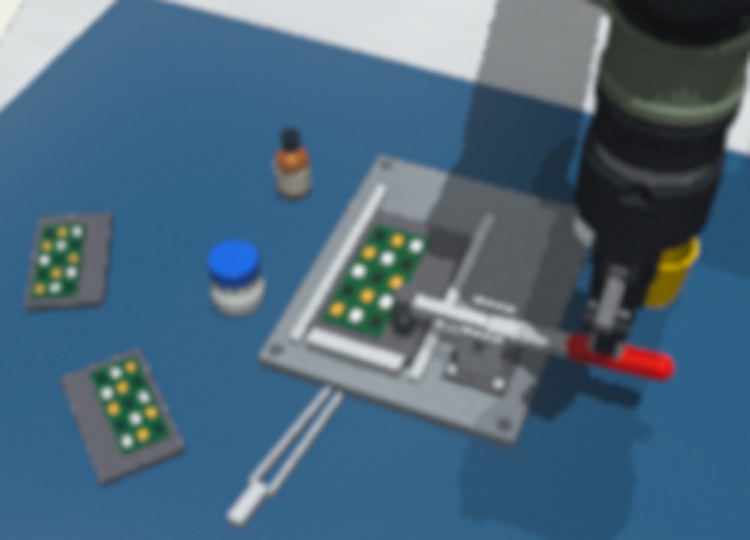

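The lever snapped over: the push force vanished near 27°, then the fingers met it firmly at the stop. The spindle foot is down on the tray. I'll back off and verify.

```bash
python3 - <<'E'
from h import *
bot.movel(W(50,160,110),max_speed=80); st()
bot.movel(W(50,150,230),max_speed=150)
bot.movel(W(-60,20,240),max_speed=200); st()
bot.dwell(0.3)
m=imaging.camera_model('wrist');cv2.imwrite('pics/wrist7.png',imaging.capture('wrist'));np.save('pics/m7.npy',m,allow_pickle=True)
im=imaging.capture('side');cv2.imwrite('pics/side7f.png',im); cv2.imwrite('pics/side7.png',cv2.resize(im[85:275,170:380],None,fx=3,fy=3,interpolation=cv2.INTER_CUBIC))
im=imaging.capture('scene');cv2.imwrite('pics/scene7f.png',im); cv2.imwrite('pics/scene7.png',cv2.resize(im[135:285,140:390],None,fx=3.2,fy=3.2,interpolation=cv2.INTER_CUBIC))
# bystander shift: masks
hs={'amber':((5,120,60),(16,255,220)),'blue lid':((112,180,120),(125,255,255)),'yellow':((20,150,90),(32,255,255)),'red':((0,150,90),(3,255,255))}
for n in('side','scene'):
  for k,(lo,hi) in hs.items():
    o=[]
    for f in (f'pics/{n}0.png',f'pics/{n}7f.png'):
        h=cv2.cvtColor(cv2.imread(f)[125:285],cv2.COLOR_BGR2HSV)
        N,_,S,C=cv2.connectedComponentsWithStats(cv2.inRange(h,lo,hi))
        i=1+np.argmax(S[1:,4]) if N>1 else 0; o.append((np.round(C[i],1).tolist(),int(S[i,4])))
    print(n,k,o)
E
```

```text
t17.69 F [ 49.8 160. ] z109.9 f [ 0.7  0.6 -0.5] op-0.00
 t19.64 F [-59.6  20.4] z239.9 f [ 0.4  0.3 -0.3] op-0.00
side amber [([215.8, 132.0], 72), ([215.8, 132.1], 74)]
side blue lid [([255.5, 79.5], 81920), ([255.5, 79.5], 81920)]
side yellow [([204.8, 42.5], 46), ([205.5, 39.5], 103)]
side red [([256.4, 20.7], 68), ([252.1, 31.0], 82)]
scene amber [([237.0, 32.9], 52), ([237.0, 32.9], 52)]
scene blue lid [([255.5, 79.5], 81920), ([255.5, 79.5], 81920)]
scene yellow [([359.3, 65.7], 493), ([359.1, 65.9], 503)]
scene red [([327.1, 55.7], 56), ([346.0, 98.5], 179)]
```

View pics/side7.png

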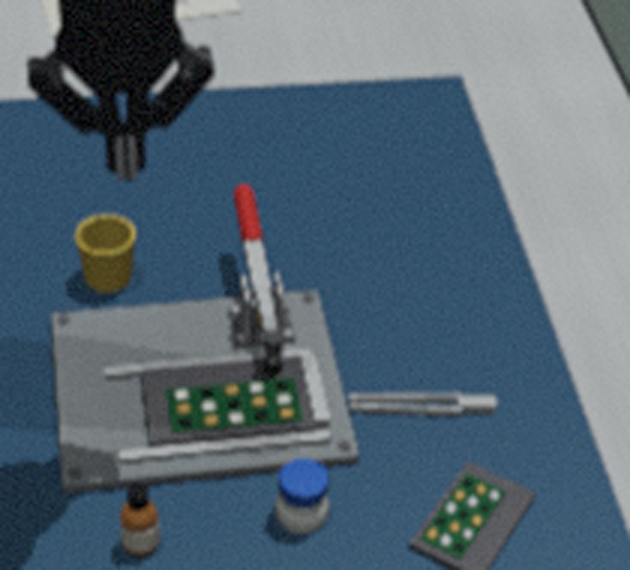

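View pics/scene7.png

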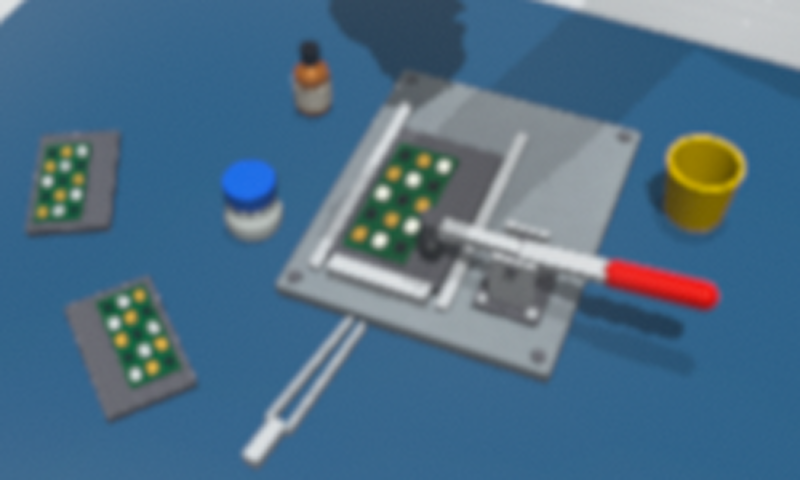

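View pics/wrist7.png

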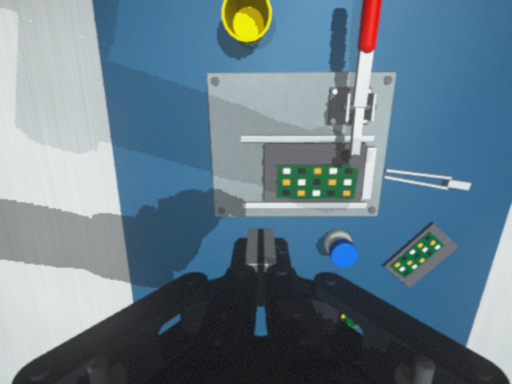

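All three views show the lever down and the foot on the tray (about (348,157) in the wrist view). They also show the tray at the stop and the bystanders in place. One numeric check, then I hand in.

```bash
python3 - <<'E'
from h import *
m=np.load('pics/m7.npy',allow_pickle=True).item()
print('tray rear/front',[inF(p).round(1).tolist() for p in plane(m,[[264,160],[264,198],[362,185]],22)], 'plate rear',[inF(p).round(1).tolist() for p in plane(m,[[209,100],[215,214]],12)])
ms,md=imaging.camera_model('scene'),imaging.camera_model('side')
t=tri([ms,md],[np.array([712,294])/3.2+[140,135],np.array([244,188])/3+[170,85]]);print('lever tip',inF(t).round(1),t[2].round(1))
st(); bot.sign_off()
E
```

```text
tray rear/front [[-54.7, 19.5], [-54.4, -32.7], [75.5, -14.2]] plate rear [[-123.4, 93.4], [-123.3, -60.5]]
lever tip [ 48.9 207.2] 66.3
 t20.09 F [-59.9  20.2] z239.9 f [ 0.5 -0.  -1. ] op0.00
the job is handed in; nothing more can be done
```

The tray is home against the end stop, the clamp's red lever is locked, and I've handed the job in at about 20 s on the robot's clock. I did it by pushing only, with the gripper shut.

**Tray:** I pushed it at its rear face until it met the stop. Doubling the push from 6 to 12 N moved it only another 0.2 mm. The last picture puts its rear edge at fixture x = -54.5 mm, where home is -55.

**Lever:** I swept it along its arc. The push force fell to zero near the dead point, and the lever then met the fingers at its stop. After I backed off it stayed down. Its tip measures y = 207, z = 66 mm, where locked should be about 209, 63. The pictures show the rubber foot on the tray.

**Bystanders:** The bottle measured within 0.1 px of its starting place in both fixed views, and the cup within 0.3 px in the scene view. My check of the jar failed because its colour mask picked up the blue mat. The cup's side-view mask also disagreed, by 3 px, because the two masks caught different amounts of the cup. I compared the jar and the tweezers by eye only, and they look unmoved.

**Forces:** The highest contact force I read was about 17 N, during the last press on the tray. The robot was clear of everything when I handed in.

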